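# Fish a dropped ring out from behind the winder guard

## Task

A brass spacer ring has been dropped behind the fixed guard of the line winder. Take the hooked rod, reach in through the open mouth of the guard, let its point down into the ring's hole and draw the ring out along the base plate until it comes up against the stop bar: feel for the bar, as its setting differs every time, and hold the ring to it for a moment with a light but definite pull of about 8 N, never a hard one. Leave the ring lying out there in front of the guard and put the rod back on its wooden block the way it lay, without touching the ring with the gripper, leaning on the winder, or shifting the other things.

Things in the scene. Friction and masses are not known exactly. Their poses are not given: they have to be found in the camera images.
- winder: Line winder screwed to the bench: steel base plate 340 x 160 mm (x -120 to 220, y +-80), top at z = 6 mm; motor box 91 mm high from x = 134. Origin: on the bench under the middle of the guard's mouth. x points level into the guard, y across, z up. A clamped, rigid stop bar (10 mm thick, 150 long in y, 9 high, 14 at its end screws) lies across the plate, its face at x = -90 to -55 mm: not reported.
- guard: Wire cage fixed on the base plate, 130 mm deep (winder x 0 to 130 mm), 130 mm wide inside, bars on top and sides (gaps under 20 mm), top 91 mm above the bench. Mouth in the plane winder x = 0, open up to 67 mm above the bench. A 44 mm pulley inside at winder x 112 to 124 mm hangs down to 34 mm. Origin: plate's top, middle of the mouth; axes as the winder's.
- ring: Brass spacer ring, 44 mm outside, 20 mm hole, 7 mm thick, about 70 g, lying flat on the base plate behind the guard, its centre 50 to 78 mm behind the mouth plane at the start. Origin: centre of its underside. Drawn up against the stop bar its centre is 22 mm from the bar's face.
- hook: Hooked rod, about 150 g: wooden handle 100 x 20 x 28 mm (x, y, z); from its front a level steel rod 7 mm thick, axis 18 mm above the handle's underside, bent straight down at x = 175 mm into a round-ended 7 mm prong. Origin: centre of the handle's underside; x to the prong, z up. Balances about 18 mm ahead of it. Grip the handle's sides firmly (80 N up); it may tilt a little in the grip.
- hook_tip (a point): Lowest point of the hook's prong: 175 mm ahead of the hook's origin along x and 18 mm below the handle's underside.
- rest: Fixed wooden block 90 x 70 mm, 22 mm high, on which the hook's handle lies lengthwise (hook x along block x, origin over the block's middle within about 8 mm). Origin: centre of its underside; x is its long side.
- spool: Bystander: small aluminium line spool 48 mm across, 34 mm high, beside the winder. Origin: centre of underside.
- oil: Bystander: white oil bottle 34 mm across, 75 mm high, beside the winder. Origin: centre of underside.
- sleeve: Bystander: steel sleeve 30 mm across, 30 mm high, standing beside the winder. Origin: centre of underside.
Mind the look-alikes: they are no part of the job. Of the things that look like the ring, the largest one is meant. Of the things that look like the rest, take the one that is nearest to the robot's base at the start.

How it is judged:
By the outcome, as a careful person would: the job done as asked, in the order asked, and still so for the second after the job is handed in, with the robot touching nothing.
It also fails if it takes over 58 s, if anything falls off the work surface, if the arm or the gripper's body presses on something with over 40 N, if the wrist force passes 120 N, or if a joint passes its speed limit or range.

## Robot

A 6-joint arm with a two-finger parallel gripper is mounted at the origin on the work surface. World frame = base frame: x ahead of the robot, y to its left, z up, the work surface at z = 0. Lengths are in m, angles in rad, forces in N, time in s.
With the tool pointing down it reaches from about 0.3 to 0.95 m from the base axis. Payload 3.1 kg.
Tool frame: the origin (TCP) lies midway between the tips of the shut fingers; the grasp point (between the pads) lies 19 mm behind it; z points along the fingers, y is the line along which they close (so a half turn about z gives the same grasp; the last joint's range is limited). The gripper opens to 85 mm and grips with 20 to 120 N. Pads are 22 mm wide; open, the fingers measure 114 mm over their backs; the gripper's body (76 mm by 85 mm) begins 54 mm behind the grasp point. The pads swing forward as they close: fully open they stand 13 mm farther back than shut.
Start: joints at [-1.341, 0.308, 1.634, -0, 1.2, -0.07], TCP at [0.185, -0.597, 0.231] pointing down, gripper open.
Joint ranges: [-3.06, 3.06], [-0.79, 1.96], [0.05, 2.63], [-1.19, 4.34], [0.05, 2.64], [-2.94, 2.94]. Speed limits (rad/s): [2.79, 2.79, 3.14, 3.14, 3.14, 3.14].

## Interface

Orientations are given as a unit quaternion [x, y, z, w].
In Python, from workcell import readout, eyes, workorder, spotter gives the robot as it stands. The module is installed in compiled form; this text tells all that it offers.
- The arm moves only by the shell command python3 -m creep 'ROWS'. ROWS is JSON, a list of rows, each an object with "offset": the shift along the world's x, y, z in m, a list of three; "delta_rot": the turn, a rotation vector about the world's x, y, z in rad, a list of three; "jaw": the opening, from -1 (shut) to 1 (fully open). In form: [{"offset": [x, y, z], "delta_rot": [rx, ry, rz], "jaw": jaw}, ...]. A call has 1 to 5 rows; each row is the pose to reach, as a shift and turn from the pose commanded when the call began; what a row does not reach only later rows make up. A row lasts 1/8 s, in which the tool goes at most 62.5 mm and 10.7 degrees, less where a joint would pass 70% of its speed; a pose out of reach is approached as far as the arm can. A call with a gripper value outside its range is refused whole. The fingers move at their own pace and stop on an object; the grip force is fixed at half the most. Time passes only in rows, so rows that repeat a pose let the fingers close. It gives the time, the measured TCP pose, the force, the opening and the grip force at its end, in the units of the state.
- readout.sense(): the state, without advancing time (a new reading comes with each control period).
- eyes.get_image(name): name is "side" or "top"; returns the picture (480x640x3 uint8, blue, green, red); there is no depth.
- eyes.calibration(name): a dict with "K" (3x3 intrinsics, pixels), "rvec" (rotation vector, rad) and "tvec" (3), from world to camera coordinates, as OpenCV has them. Camera axes: x right, y down, z forward; pixel columns grow to the right and rows downward; lengths in m; the calibration is good to about 2 mm. A picture is of the moment at which its call begins. calibration takes no time and is no camera call.
- workorder.job_done(): hands the job in; it is judged then, once.
Trained networks look in the newest picture that a camera, given by its name, has taken for a name from the list of things; names that differ only in an ending like _2 or _b are one class to them, and where a whole thing is asked for, a point or a joint stands for the part that bears it (a point fixed in the world has none). Each returns a list of dicts, best first, with "conf" (0 to 1); they miss things now and then, are a little off and sometimes report something else, mostly with a low value. They report only what shows in the picture. A call takes as long as a camera call. They do not tell look-alikes from the thing itself.
- spotter.boxes_of(camera, query): "box" ([left, top, right, bottom] in pixels, round what is visible of it).
- spotter.outline_of(camera, query): "region" (480x640 bool, what is visible of it) and "box" ([left, top, right, bottom] in pixels, round what is visible of it).
The state is a dict: "time": time; "q": joint angles; "joint_vel": joint speeds; "tau": joint torques, N m; "eef_pos": TCP position; "tcp_rot": TCP orientation; "ft_force": force on the tool from outside, world axes, zero at the start; "wrist_torque": the same for the moment, N m; "finger_gap": opening from 0.0 (shut) to 1.0 (fully open); "finger_force": force on a finger pad.
Only numpy, scipy, OpenCV 4.12 (cv2) and the standard library are available. Lean on these libraries where they do the work, as an engineer would, in place of code of your own. Each camera call takes 0.05 s, during which the arm holds its last target. There are 200 camera calls.

## Working session

There is one attempt and no reset: what is moved stays moved. The work goes in short steps, Python scripts to look and compute and a shell command to move; the robot and the scene stay as the last step left them, time stands still between calls to the robot, and variables do not carry over. Pictures are saved under pics/ and viewed, at most 10 in all, crops included, and the job is handed in when it is done.

```bash
mkdir -p pics; cat > h.py <<'E'
import numpy as np,cv2
from workcell import readout,eyes,spotter
def cam(n):
    c=eyes.calibration(n);K=np.array(c['K'],float);R=cv2.Rodrigues(np.array(c['rvec'],float))[0];t=np.array(c['tvec'],float).ravel();return K,R,t
def ray(n,uv,z):
    K,R,t=cam(n);d=R.T@np.linalg.solve(K,[uv[0],uv[1],1]);o=-R.T@t;return o+d*(z-o[2])/d[2]
def proj(n,p):
    K,R,t=cam(n);p=np.atleast_2d(p)@R.T+t;p=p@K.T;return p[:,:2]/p[:,2:]
def tri(uvs):
    A=[];b=[]
    for n,uv in uvs.items():
        K,R,t=cam(n);d=R.T@np.linalg.solve(K,[uv[0],uv[1],1]);d/=np.linalg.norm(d);P=np.eye(3)-np.outer(d,d);A.append(P);b.append(P@(-R.T@t))
    return np.linalg.solve(sum(A),sum(b))
E
python3 - <<'E'
from h import *
for n in ['top','side']:
    im=eyes.get_image(n);cv2.imwrite(f'pics/{n}0.png',im)
    K,R,t=cam(n);print(n,K[0,0],-R.T@t,R[2])
    for q in ['winder','guard','ring','hook','rest','spool','oil','sleeve']:
        for d in spotter.boxes_of(n,q):
            if d['conf']>.2: b=d['box'];print(q,round(d['conf'],2),np.round(b),ray(n,[(b[0]+b[2])/2,(b[1]+b[3])/2],0.01).round(3)[:2])
s=readout.sense();print(s['time'],s['tcp_rot'],s['eef_pos'])
E
```

```text
top 467.26281028179847 [0.42753797 0.09676677 1.13444939] [ 0.09199741 -0.02578297 -0.99542539]
winder 0.75 [360. 205. 516. 281.] [ 0.522 -0.227]
guard 0.66 [412. 206. 485. 271.] [ 0.533 -0.252]
ring 0.67 [448. 307. 463. 324.] [ 0.346 -0.264]
ring 0.59 [431. 232. 444. 246.] [ 0.532 -0.227]
ring 0.4 [403. 298. 412. 316.] [ 0.367 -0.148]
hook 0.96 [196. 206. 230. 300.] [0.499 0.318]
rest 0.97 [198. 259. 239. 304.] [0.431 0.303]
rest 0.58 [136. 256. 182. 305.] [0.434 0.445]
spool 0.56 [391. 180. 414. 204.] [ 0.647 -0.142]
oil 0.48 [447. 180. 468. 197.] [ 0.656 -0.279]
sleeve 0.5 [429. 292. 445. 303.] [ 0.389 -0.221]
side 514.8717906557613 [ 0.27427702 -0.64669304  0.67760759] [ 0.28709194  0.7212681  -0.63035747]
winder 0.95 [282. 296. 483. 480.] [ 0.526 -0.241]
winder 0.35 [213. 202. 263. 228.] [0.428 0.276]
guard 0.68 [316. 305. 449. 442.] [ 0.539 -0.217]
guard 0.21 [404. 304. 432. 332.] [ 0.648 -0.135]
ring 0.94 [260. 435. 283. 458.] [ 0.342 -0.271]
ring 0.76 [365. 364. 396. 390.] [ 0.533 -0.222]
hook 0.84 [215. 171. 305. 214.] [0.498 0.344]
rest 0.92 [201. 161. 248. 196.] [0.435 0.436]
rest 0.57 [216. 202. 264. 228.] [0.433 0.275]
spool 0.86 [403. 302. 433. 333.] [ 0.648 -0.134]
oil 0.72 [452. 346. 484. 389.] [ 0.67  -0.256]
sleeve 0.69 [284. 390. 303. 419.] [ 0.391 -0.219]
0.9 [ 9.88783584e-01  1.49355361e-01 -4.30468982e-06  2.85217963e-05] [ 0.1845498  -0.5971472   0.23130982]
```

View pics/top0.png

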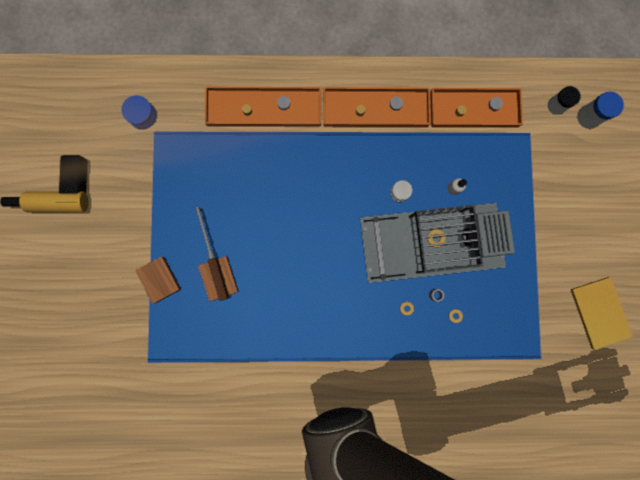

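View pics/side0.png

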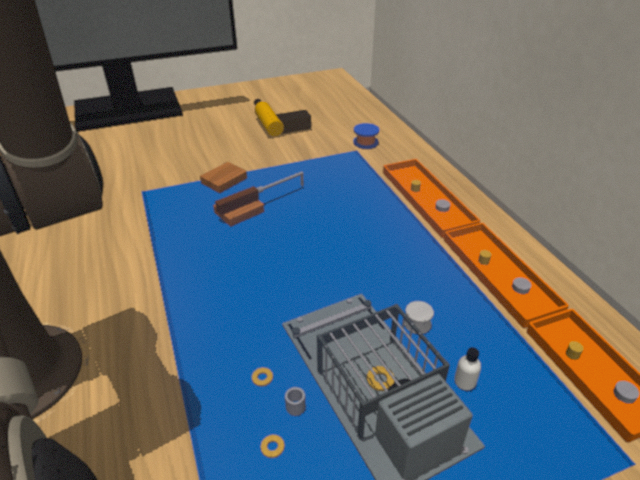

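The pictures show three ring look-alikes. In the top view they are at (437,238) inside the guard, (407,308) and (456,316). The one inside is the largest and fits the description. There are two blocks, at (217,280) carrying the hook and at (158,280). The first is nearer to the base, so it is the rest. I'll confirm this in an enlarged composite.

```bash
python3 - <<'E'
from h import *
T=cv2.imread('pics/top0.png');S=cv2.imread('pics/side0.png')
def crop(I,x,y,w,h,W,H): return cv2.resize(I[y:y+h,x:x+w],(W,H),interpolation=cv2.INTER_CUBIC)
a=crop(T,355,195,160,125,512,400); b=crop(T,190,200,60,110,218,400)
c=crop(S,278,290,210,190,442,400)
cv2.imwrite('pics/c1.png',crop(T,355,195,160,120,800,600))
d=np.hstack([crop(S,280,290,140,150,400,429)]); 
e=crop(T,190,200,54,108,214,428)
f=crop(S,205,165,105,60,700,400)
o=np.zeros((600,800,3),np.uint8); o[:400,:200]=crop(T,190,203,50,100,200,400); o[:345,200:800]=crop(S,208,166,100,57.5.__int__(),600,345)
o[345:600,200:800]=crop(S,360,350,120,51,600,255)
cv2.imwrite('pics/c2.png',o)
E
```

```text
(no output)
```

View pics/c1.png

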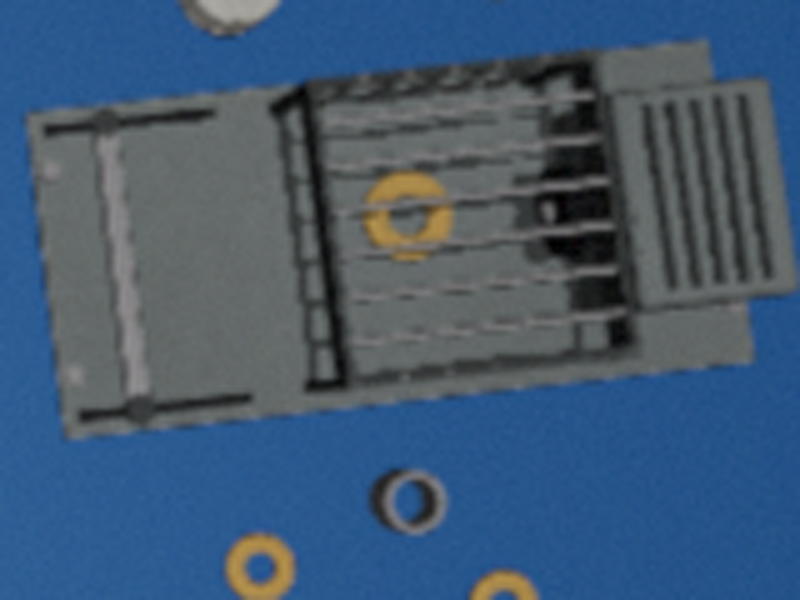

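View pics/c2.png

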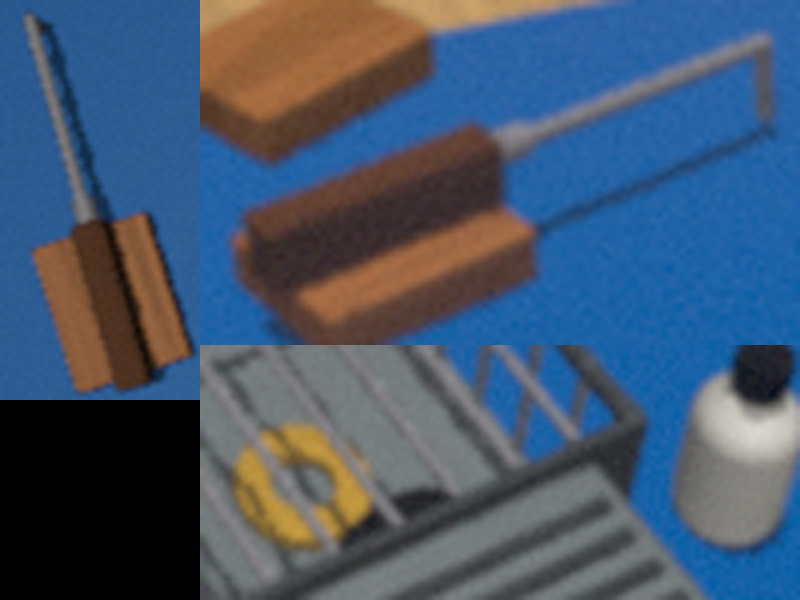

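The crops confirm both: the ring inside the guard, at (436.6,237.5), is clearly the largest. The hook lies on the nearer block, with its prong toward +x. Next I'll fit the poses.

```bash
cat >> h.py <<'E'
def c1(p): return np.array(p)/5+[355,195]-.4
E
python3 - <<'E'
from h import *
from scipy.optimize import least_squares
C=[(28,113),(68,437),(753,362),(708,42)]
L=np.array([[-.12,-.08],[-.12,.08],[.22,.08],[.22,-.08]])  # try both handedness below
W=np.array([ray('top',c1(p),.006)[:2] for p in C]);print(W.round(4))
# x into guard ~ -y world, y across = world +x
L=np.array([[-.12,.08],[-.12,-.08],[.22,-.08],[.22,.08]])
f=lambda s:(s[:2]+L@np.array([[np.cos(s[2]),np.sin(s[2])],[-np.sin(s[2]),np.cos(s[2])]])-W).ravel()
r=least_squares(f,[.5,-.2,-1.5]);print('winder',r.x.round(4),np.degrees(r.x[2]),r.fun.round(4))
x=r.x;Rw=np.array([[np.cos(x[2]),-np.sin(x[2])],[np.sin(x[2]),np.cos(x[2])]])
for nm,p,z in [('ring',(408,215),.013),('hole',(408,212),.013),('bar1',(116,140),.015),('bar2',(147,390),.015)]:
    w=ray('top',c1(p),z)[:2];print(nm,w.round(4),(Rw.T@(w-x[:2])).round(4))
for n in ['top','side']:
    for d in spotter.outline_of(n,'ring')+spotter.outline_of(n,'hook'):
        m=d['region'];c=cv2.minEnclosingCircle(np.argwhere(m)[:,::-1].astype(np.float32));print(n,d['conf'],c,ray(n,c[0],.0095)[:2].round(4))
# side check of ring centre
print(proj('side',[[*(ray('top',c1((408,212)),.013)[:2]),.013]]))
h=lambda p:np.array(p)/4+[190,203]-.4
b=ray('top',h((33,20)),.0435);hd=[ray('top',h(p),.05) for p in [(75,225),(107,222),(150,383),(115,390)]]
print('bend',b.round(4));print(np.round(hd,4),np.mean(hd,0).round(4))
print('base rod',ray('top',h((86,210)),.0435).round(4))
s=lambda p:(np.array(p)-[200,0])/6+[208,166]-.4
print('tip side',ray('side',s((766,128)),.004).round(4),'bend side',ray('side',s((765,40)),.0435).round(4))
rs=[ray('top',h(p),.022) for p in [(35,250),(148,213),(192,355),(80,392)]];print(np.round(rs,4),np.mean(rs,0).round(4))
E
```

```text
[[ 0.5854 -0.0382]
 [ 0.4277 -0.0553]
 [ 0.4622 -0.3909]
 [ 0.62   -0.3753]]
winder [ 0.5187 -0.1652 -1.4682] -84.12064812038858 [ 0.0006  0.0006 -0.0009  0.0013 -0.0005 -0.0013  0.0008 -0.0006]
ring [ 0.5341 -0.2217] [0.0578 0.0095]
hole [ 0.5355 -0.2217] [0.0579 0.011 ]
bar1 [ 0.5709 -0.0797] [-0.0797  0.0606]
bar2 [ 0.4499 -0.0925] [-0.0794 -0.061 ]
top 0.71 ((436.34246826171875, 238.13699340820312), 7.8810038566589355) [ 0.5331 -0.223 ]
top 0.7 ((455.5, 316.0), 7.159010887145996) [ 0.3452 -0.2638]
top 0.56 ((211.5, 253.5), 47.460609436035156) [0.4979 0.321 ]
side 0.86 ((271.6190490722656, 446.5714416503906), 12.05533218383789) [ 0.3419 -0.2712]
side 0.77 ((261.4246520996094, 377.0821838378906), 10.630668640136719) [ 0.3602 -0.1547]
side 0.66 ((259.0, 191.5), 46.810890197753906) [0.4969 0.3509]
side 0.18 ((294.5, 401.5), 13.946425437927246) [ 0.3942 -0.2148]
[[382.15172637 375.09522435]]
bend [0.6037 0.3477 0.0435]
[[0.483  0.32   0.05  ]
 [0.4847 0.3016 0.05  ]
 [0.3922 0.2758 0.05  ]
 [0.3883 0.2957 0.05  ]] [0.4371 0.2983 0.05  ]
base rod [0.492  0.3151 0.0435]
tip side [0.5997 0.3413 0.004 ] bend side [0.6009 0.3429 0.0435]
[[0.4698 0.349  0.022 ]
 [0.4914 0.2828 0.022 ]
 [0.4075 0.256  0.022 ]
 [0.3863 0.3213 0.022 ]] [0.4387 0.3023 0.022 ]
```

```bash
python3 -m creep '[{"offset":[0.04,0.03,0],"delta_rot":[0,0,0.18],"jaw":1},{"offset":[0.08,0.06,0],"delta_rot":[0,0,0.36],"jaw":1},{"offset":[0.12,0.09,0],"delta_rot":[0,0,0.54],"jaw":1},{"offset":[0.16,0.12,0],"delta_rot":[0,0,0.72],"jaw":1},{"offset":[0.2,0.15,0],"delta_rot":[0,0,0.9],"jaw":1}]'; python3 -c "
from workcell import readout
s=readout.sense();print(s['time'],s['q'])"
```

```text
time: 1.72
eef_pos: [0.3858, -0.4462, 0.2315]
tcp_rot: [0.824, 0.567, -0.0, 0.0]
ft_force: [0.2, -1.0, 0.1]
finger_gap: 1.002
finger_force: 0.0
1.725 [-9.31696822e-01  2.40543977e-01  1.71943464e+00 -3.51479683e-05
  1.18098115e+00 -5.66473146e-01]
```

```bash
python3 -m creep '[{"offset":[0.014,0.05,0],"delta_rot":[0,0,0.18],"jaw":1},{"offset":[0.028,0.1,0],"delta_rot":[0,0,0.36],"jaw":1},{"offset":[0.042,0.15,0],"delta_rot":[0,0,0.54],"jaw":1},{"offset":[0.056,0.2,0],"delta_rot":[0,0,0.72],"jaw":1},{"offset":[0.068,0.25,0],"delta_rot":[0,0,0.9],"jaw":1}]' && python3 -m creep '[{"offset":[0,0.055,0],"delta_rot":[0,0,0.18],"jaw":1},{"offset":[0,0.11,0],"delta_rot":[0,0,0.36],"jaw":1},{"offset":[0,0.165,0],"delta_rot":[0,0,0.54],"jaw":1},{"offset":[0,0.22,0],"delta_rot":[0,0,0.72],"jaw":1},{"offset":[0,0.275,0],"delta_rot":[0,0,0.9],"jaw":1}]' && python3 -m creep '[{"offset":[0,0.055,-0.02],"delta_rot":[0,0,0.106],"jaw":1},{"offset":[0,0.11,-0.05],"delta_rot":[0,0,0.212],"jaw":1},{"offset":[0,0.165,-0.08],"delta_rot":[0,0,0.318],"jaw":1},{"offset":[0,0.224,-0.11],"delta_rot":[0,0,0.426],"jaw":1},{"offset":[0,0.224,-0.11],"delta_rot":[0,0,0.426],"jaw":1}]'
```

```text
time: 2.35
eef_pos: [0.453, -0.1956, 0.2316]
tcp_rot: [0.495, 0.869, 0.0, 0.001]
ft_force: [0.3, 0.3, -0.5]
finger_gap: 0.998
finger_force: 0.0
time: 2.98
eef_pos: [0.4526, 0.0796, 0.2317]
tcp_rot: [0.068, 0.998, 0.0, 0.001]
ft_force: [1.1, -0.1, -1.3]
finger_gap: 1.001
finger_force: 0.0
time: 3.6
eef_pos: [0.4505, 0.3042, 0.1187]
tcp_rot: [-0.144, 0.99, -0.0, -0.002]
ft_force: [-0.4, 0.0, -0.0]
finger_gap: 0.999
finger_force: 0.0
```

```bash
python3 -m creep '[{"offset":[0.003,-0.0015,-0.04],"delta_rot":[0,0,-0.004],"jaw":1},{"offset":[0.003,-0.0015,-0.075],"delta_rot":[0,0,-0.004],"jaw":1},{"offset":[0.003,-0.0015,-0.09],"delta_rot":[0,0,-0.004],"jaw":1},{"offset":[0.003,-0.0015,-0.09],"delta_rot":[0,0,-0.004],"jaw":0.2},{"offset":[0.003,-0.0015,-0.09],"delta_rot":[0,0,-0.004],"jaw":0.0}]'; python3 - <<'E'
from h import *
T=eyes.get_image('top');S=eyes.get_image('side')
def crop(I,x,y,w,h,W,H): return cv2.resize(I[y:y+h,x:x+w],(W,H),interpolation=cv2.INTER_CUBIC)
cv2.imwrite('pics/g1.png',np.hstack([crop(T,180,190,80,120,400,600),crop(S,190,140,120,100,400,600)[:, :]]))
E
```

```text
time: 4.22
eef_pos: [0.457, 0.3008, 0.0328]
tcp_rot: [-0.139, 0.99, 0.0, 0.001]
ft_force: [0.4, -0.4, 1.3]
finger_gap: 0.605
finger_force: 0.0
```

View pics/g1.png

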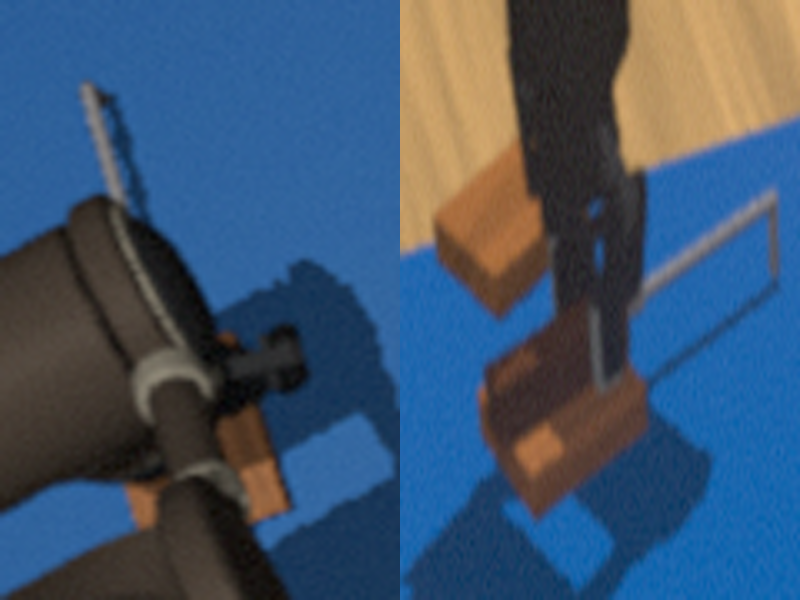

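```bash
python3 -m creep '[{"offset":[0,0,-0.003],"delta_rot":[0,0,0],"jaw":-0.2},{"offset":[0,0,-0.007],"delta_rot":[0,0,0],"jaw":-0.4},{"offset":[0,0,-0.007],"delta_rot":[0,0,0],"jaw":-0.5},{"offset":[0,0,-0.007],"delta_rot":[0,0,0],"jaw":-0.6},{"offset":[0,0,-0.007],"delta_rot":[0,0,0],"jaw":-1}]' && python3 -m creep '[{"offset":[0,0,0],"delta_rot":[0,0,0],"jaw":-1},{"offset":[0,0,0],"delta_rot":[0,0,0],"jaw":-1},{"offset":[0,0,0],"delta_rot":[0,0,0],"jaw":-1}]'
```

```text
time: 4.95
eef_pos: [0.4556, 0.3004, 0.0243]
tcp_rot: [-0.14, 0.99, -0.0, 0.0]
ft_force: [-0.6, 0.6, 1.6]
finger_gap: 0.222
finger_force: 60.1
time: 5.32
eef_pos: [0.4557, 0.3004, 0.0244]
tcp_rot: [-0.14, 0.99, 0.0, 0.0]
ft_force: [-0.3, 1.4, 1.8]
finger_gap: 0.218
finger_force: 60.1
```

```bash
python3 -m creep '[{"offset":[0,0,0.02],"delta_rot":[0,0,0],"jaw":-1},{"offset":[0,0,0.055],"delta_rot":[0,0,0],"jaw":-1},{"offset":[0,0,0.09],"delta_rot":[0,0,-0.05],"jaw":-1},{"offset":[0.005,-0.02,0.106],"delta_rot":[0,0,-0.152],"jaw":-1},{"offset":[0.01,-0.05,0.106],"delta_rot":[0,0,-0.302],"jaw":-1}]' && python3 -m creep '[{"offset":[0.005,-0.025,0],"delta_rot":[0,0,-0.15],"jaw":-1},{"offset":[0.01,-0.05,0],"delta_rot":[0,0,-0.3],"jaw":-1},{"offset":[0.015,-0.075,0],"delta_rot":[0,0,-0.45],"jaw":-1},{"offset":[0.02,-0.1,0],"delta_rot":[0,0,-0.6],"jaw":-1},{"offset":[0.025,-0.125,0],"delta_rot":[0,0,-0.75],"jaw":-1}]' && python3 -m creep '[{"offset":[0.005,-0.025,0],"delta_rot":[0,0,-0.15],"jaw":-1},{"offset":[0.01,-0.05,0],"delta_rot":[0,0,-0.3],"jaw":-1},{"offset":[0.015,-0.075,0],"delta_rot":[0,0,-0.45],"jaw":-1},{"offset":[0.019,-0.095,0],"delta_rot":[0,0,-0.6],"jaw":-1},{"offset":[0.0194,-0.105,0],"delta_rot":[0,0,-0.7],"jaw":-1}]' && python3 -m creep '[{"offset":[0,0,-0.01],"delta_rot":[0,0,0],"jaw":-1},{"offset":[0,0,-0.02],"delta_rot":[0,0,0],"jaw":-1},{"offset":[0,0,-0.02],"delta_rot":[0,0,0],"jaw":-1}]'; python3 - <<'E'
from h import *
T=eyes.get_image('top');S=eyes.get_image('side');cv2.imwrite('pics/T2.png',T);cv2.imwrite('pics/S2.png',S)
def crop(I,x,y,w,h,W,H): return cv2.resize(I[y:y+h,x:x+w],(W,H),interpolation=cv2.INTER_CUBIC)
cv2.imwrite('pics/g2.png',np.vstack([crop(T,330,205,160,60,800,300),crop(S,240,280,160,60,800,300)]))
s=readout.sense();p=np.array(s['eef_pos']);q=s['tcp_rot'];y=2*np.arctan2(q[1],q[0])-np.pi
e=np.array([np.cos(y),np.sin(y),0]);tip=p+.1555*e-[0,0,.0204];bend=tip+[0,0,.0395]
print(np.degrees(y),p,tip,proj('top',[tip,bend]),proj('side',[tip,bend]),s['q'][5])
for z in (.006,.013): print(ray('side',(380.2,377.6),z))
E
```

```text
time: 5.95
eef_pos: [0.4664, 0.2505, 0.1316]
tcp_rot: [0.012, 1.0, 0.0, 0.001]
ft_force: [-0.3, -0.0, -1.3]
finger_gap: 0.22
finger_force: 59.7
time: 6.58
eef_pos: [0.4895, 0.1241, 0.1293]
tcp_rot: [0.379, 0.926, -0.001, -0.001]
ft_force: [-0.4, 0.2, -0.9]
finger_gap: 0.221
finger_force: 59.7
time: 7.2
eef_pos: [0.5091, 0.0191, 0.1294]
tcp_rot: [0.673, 0.74, -0.001, -0.001]
ft_force: [0.3, -0.9, -1.6]
finger_gap: 0.22
finger_force: 59.7
time: 7.58
eef_pos: [0.5081, 0.0209, 0.1084]
tcp_rot: [0.671, 0.742, -0.001, -0.002]
ft_force: [-0.5, -0.0, -1.1]
finger_gap: 0.223
finger_force: 59.7
-84.25748831117406 [0.50951943 0.02083324 0.10973128] [ 0.52507845 -0.1338864   0.08933128] [[407.15413181 238.46869498]
 [411.10257629 236.76744068]] [[355.04243486 304.34448212]
 [356.02817374 286.26970825]] -0.14479607152847712
[ 0.53337023 -0.22037276  0.006     ]
[ 0.53066977 -0.22481619  0.013     ]
```

View pics/g2.png

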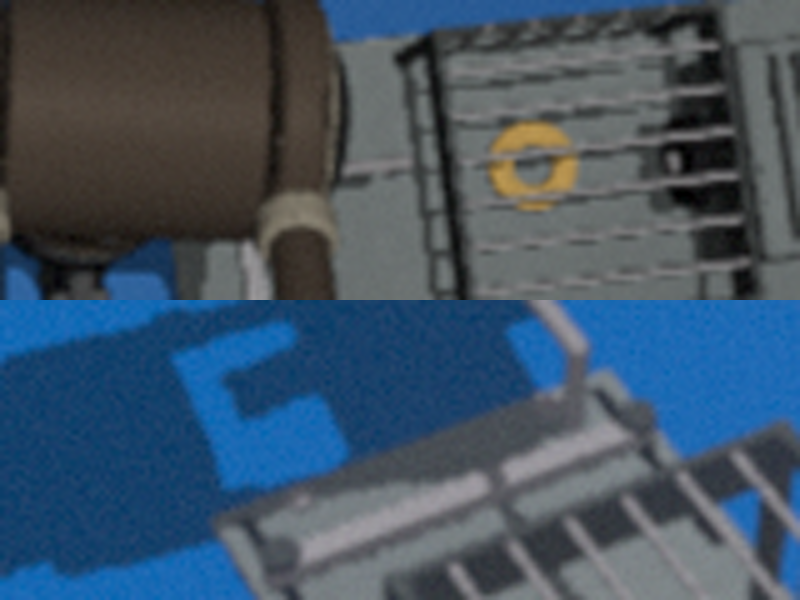

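Tip prediction matches both views to within about 1 px: the bend is at (412,237) in the top view and the tip at (355,304) in the side view. I'll lower it in front of the mouth and go in.

```bash
python3 -m creep '[{"offset":[0,0,-0.025],"delta_rot":[0,0,0],"jaw":-1},{"offset":[0,0,-0.05],"delta_rot":[0,0,0],"jaw":-1},{"offset":[0,0,-0.07],"delta_rot":[0,0,0],"jaw":-1},{"offset":[0,0,-0.07],"delta_rot":[0,0,0],"jaw":-1},{"offset":[0,0,-0.07],"delta_rot":[0,0,0],"jaw":-1}]' && python3 -m creep '[{"offset":[0.0018,-0.02,0],"delta_rot":[0,0,0],"jaw":-1},{"offset":[0.0036,-0.04,0],"delta_rot":[0,0,0],"jaw":-1},{"offset":[0.0055,-0.062,0],"delta_rot":[0,0,0],"jaw":-1},{"offset":[0.008,-0.089,0],"delta_rot":[0,0,0],"jaw":-1},{"offset":[0.008,-0.089,0],"delta_rot":[0,0,0],"jaw":-1}]'&& python3 -m creep '[{"offset":[0,0,0],"delta_rot":[0,0,0],"jaw":-1},{"offset":[0,0,0],"delta_rot":[0,0,0],"jaw":-1}]'; python3 - <<'E'
from h import *
T=eyes.get_image('top');S=eyes.get_image('side');cv2.imwrite('pics/T3.png',T);cv2.imwrite('pics/S3.png',S)
def crop(I,x,y,w,h,W,H): return cv2.resize(I[y:y+h,x:x+w],(W,H),interpolation=cv2.INTER_CUBIC)
cv2.imwrite('pics/g3.png',np.hstack([crop(T,405,210,60,60,400,400),crop(S,345,330,60,60,400,400)]))
s=readout.sense();p=np.array(s['eef_pos']);q=s['tcp_rot'];y=2*np.arctan2(q[1],q[0])-np.pi
e=np.array([np.cos(y),np.sin(y),0]);tip=p+.1555*e-[0,0,.0204];bend=tip+[0,0,.0395]
print(np.degrees(y),p,tip,proj('top',[tip,bend]),proj('side',[tip,bend]))
E
```

```text
time: 8.3
eef_pos: [0.5109, 0.0205, 0.0411]
tcp_rot: [0.671, 0.741, 0.0, 0.001]
ft_force: [0.8, 0.3, -2.3]
finger_gap: 0.219
finger_force: 59.7
time: 8.93
eef_pos: [0.5199, -0.0703, 0.042]
tcp_rot: [0.672, 0.74, 0.001, 0.002]
ft_force: [-0.4, 0.0, -1.1]
finger_gap: 0.219
finger_force: 59.7
time: 9.18
eef_pos: [0.5179, -0.0679, 0.0405]
tcp_rot: [0.671, 0.742, 0.0, 0.0]
ft_force: [0.5, 0.2, -1.1]
finger_gap: 0.219
finger_force: 59.7
-84.26622244204128 [ 0.51786262 -0.06788362  0.04035551] [ 0.53339805 -0.22260563  0.01995551] [[437.40033538 237.60756441]
 [442.18011381 235.98794288]] [[381.47511315 373.20090364]
 [383.33855096 356.93339009]]
```

View pics/g3.png

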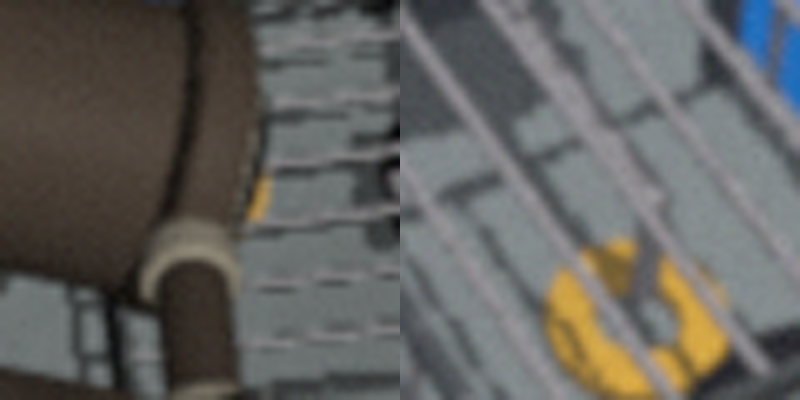

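The side view shows the tip at (380,375), directly above the ring's hole at (381,378). I'll lower it now.

```bash
python3 -m creep '[{"offset":[0,0,-0.003],"delta_rot":[0,0,0],"jaw":-1},{"offset":[0,0,-0.006],"delta_rot":[0,0,0],"jaw":-1},{"offset":[0,0,-0.008],"delta_rot":[0,0,0],"jaw":-1},{"offset":[0,0,-0.008],"delta_rot":[0,0,0],"jaw":-1},{"offset":[0,0,-0.008],"delta_rot":[0,0,0],"jaw":-1}]' && python3 -m creep '[{"offset":[0,0,-0.002],"delta_rot":[0,0,0],"jaw":-1},{"offset":[0,0,-0.0035],"delta_rot":[0,0,0],"jaw":-1},{"offset":[0,0,-0.0035],"delta_rot":[0,0,0],"jaw":-1},{"offset":[0,0,-0.0035],"delta_rot":[0,0,0],"jaw":-1}]'; python3 -c "
from workcell import readout
s=readout.sense();print(s['eef_pos'],s['ft_force'],s['wrist_torque'])"
```

```text
time: 9.9
eef_pos: [0.518, -0.0687, 0.0322]
tcp_rot: [0.671, 0.741, -0.0, -0.0]
ft_force: [-0.3, 0.3, -0.3]
finger_gap: 0.224
finger_force: 59.7
time: 10.4
eef_pos: [0.5179, -0.0686, 0.0287]
tcp_rot: [0.671, 0.741, -0.0, -0.0]
ft_force: [0.1, 0.1, -2.0]
finger_gap: 0.224
finger_force: 59.7
[ 0.51793149 -0.06863482  0.02874377] [ 0.06092668  0.0689855  -1.98459268] [ 0.02533894 -0.01847851 -0.00507601]
```

```bash
python3 -m creep '[{"offset":[-0.0005,0.005,0],"delta_rot":[0,0,0],"jaw":-1},{"offset":[-0.0015,0.015,0],"delta_rot":[0,0,0],"jaw":-1},{"offset":[-0.0025,0.025,0],"delta_rot":[0,0,0],"jaw":-1},{"offset":[-0.0036,0.035,0],"delta_rot":[0,0,0],"jaw":-1},{"offset":[-0.0046,0.045,0],"delta_rot":[0,0,0],"jaw":-1}]' && python3 -m creep '[{"offset":[-0.001,0.01,0],"delta_rot":[0,0,0],"jaw":-1},{"offset":[-0.002,0.02,0],"delta_rot":[0,0,0],"jaw":-1},{"offset":[-0.0031,0.03,0],"delta_rot":[0,0,0],"jaw":-1},{"offset":[-0.0041,0.04,0],"delta_rot":[0,0,0],"jaw":-1},{"offset":[-0.0046,0.045,0],"delta_rot":[0,0,0],"jaw":-1}]' && python3 -m creep '[{"offset":[0,0,0],"delta_rot":[0,0,0],"jaw":-1},{"offset":[0,0,0],"delta_rot":[0,0,0],"jaw":-1}]'; python3 - <<'E'
from h import *
T=eyes.get_image('top');S=eyes.get_image('side');cv2.imwrite('pics/S4.png',S)
def crop(I,x,y,w,h,W,H): return cv2.resize(I[y:y+h,x:x+w],(W,H),interpolation=cv2.INTER_CUBIC)
cv2.imwrite('pics/g4.png',crop(S,270,290,120,90,800,600))
s=readout.sense();p=np.array(s['eef_pos']);q=s['tcp_rot'];y=2*np.arctan2(q[1],q[0])-np.pi
e=np.array([np.cos(y),np.sin(y),0]);tip=p+.1555*e-[0,0,.0204]
print(tip,proj('side',[tip]))
E
```

```text
time: 11.02
eef_pos: [0.5132, -0.0228, 0.0288]
tcp_rot: [0.671, 0.741, -0.0, 0.0]
ft_force: [0.1, -0.8, -1.0]
finger_gap: 0.223
finger_force: 59.7
time: 11.65
eef_pos: [0.5085, 0.0221, 0.0287]
tcp_rot: [0.671, 0.741, -0.0, -0.0]
ft_force: [0.1, -0.6, -1.6]
finger_gap: 0.221
finger_force: 59.7
time: 11.9
eef_pos: [0.5087, 0.0213, 0.0287]
tcp_rot: [0.671, 0.741, -0.0, -0.0]
ft_force: [0.1, -0.6, -1.8]
finger_gap: 0.225
finger_force: 59.7
[ 0.5240886  -0.13357701  0.00835314] [[352.58441796 338.17350942]]
```

View pics/g4.png

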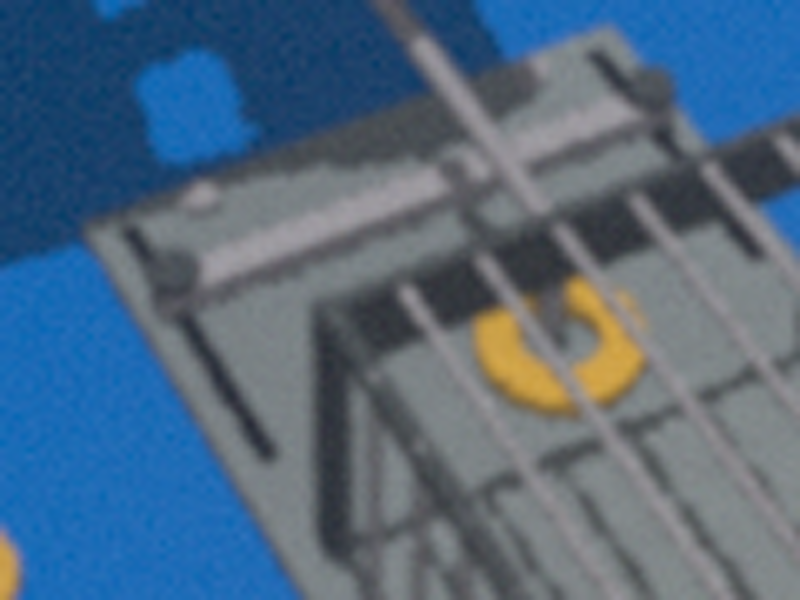

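The ring follows the prong: it is now at about (352,338) in the side view with the prong in its hole. I'll approach the bar and then feel for it in small steps.

```bash
python3 -m creep '[{"offset":[-0.0008,0.008,0],"delta_rot":[0,0,0],"jaw":-1},{"offset":[-0.0016,0.016,0],"delta_rot":[0,0,0],"jaw":-1},{"offset":[-0.0024,0.023,0],"delta_rot":[0,0,0],"jaw":-1},{"offset":[-0.0027,0.026,0],"delta_rot":[0,0,0],"jaw":-1},{"offset":[-0.0027,0.026,0],"delta_rot":[0,0,0],"jaw":-1}]' && python3 -m creep '[{"offset":[-0.0001,0.001,0],"delta_rot":[0,0,0],"jaw":-1},{"offset":[-0.0002,0.002,0],"delta_rot":[0,0,0],"jaw":-1},{"offset":[-0.0002,0.002,0],"delta_rot":[0,0,0],"jaw":-1}]'
```

```text
time: 12.62
eef_pos: [0.506, 0.0478, 0.0288]
tcp_rot: [0.671, 0.741, 0.0, -0.0]
ft_force: [-1.0, 0.5, -1.4]
finger_gap: 0.222
finger_force: 59.7
time: 13.0
eef_pos: [0.5058, 0.0493, 0.0287]
tcp_rot: [0.671, 0.741, -0.0, -0.0]
ft_force: [-0.2, -0.0, -2.1]
finger_gap: 0.224
finger_force: 59.7
```

```bash
python3 -m creep '[{"offset":[-0.0001,0.001,0],"delta_rot":[0,0,0],"jaw":-1},{"offset":[-0.0002,0.002,0],"delta_rot":[0,0,0],"jaw":-1},{"offset":[-0.0002,0.002,0],"delta_rot":[0,0,0],"jaw":-1}]'
```

```text
time: 13.38
eef_pos: [0.5056, 0.0514, 0.0288]
tcp_rot: [0.671, 0.741, 0.0, -0.0]
ft_force: [-0.3, -0.6, -1.9]
finger_gap: 0.223
finger_force: 59.7
```

```bash
python3 -m creep '[{"offset":[-0.0001,0.001,0],"delta_rot":[0,0,0],"jaw":-1},{"offset":[-0.0002,0.0015,0],"delta_rot":[0,0,0],"jaw":-1},{"offset":[-0.0002,0.0015,0],"delta_rot":[0,0,0],"jaw":-1}]'
```

```text
time: 13.75
eef_pos: [0.5055, 0.0529, 0.0288]
tcp_rot: [0.671, 0.741, 0.0, -0.0]
ft_force: [0.3, 0.2, -1.5]
finger_gap: 0.226
finger_force: 59.7
```

```bash
python3 -m creep '[{"offset":[-0.0001,0.0005,0],"delta_rot":[0,0,0],"jaw":-1},{"offset":[-0.0001,0.001,0],"delta_rot":[0,0,0],"jaw":-1},{"offset":[-0.0001,0.001,0],"delta_rot":[0,0,0],"jaw":-1}]'
```

```text
time: 14.12
eef_pos: [0.5053, 0.0539, 0.0288]
tcp_rot: [0.671, 0.741, -0.0, -0.0]
ft_force: [0.3, -0.2, -0.6]
finger_gap: 0.219
finger_force: 59.7
```

```bash
python3 -m creep '[{"offset":[-0.0001,0.0005,0],"delta_rot":[0,0,0],"jaw":-1},{"offset":[-0.0001,0.001,0],"delta_rot":[0,0,0],"jaw":-1},{"offset":[-0.0001,0.001,0],"delta_rot":[0,0,0],"jaw":-1}]'
```

```text
time: 14.5
eef_pos: [0.5052, 0.0547, 0.0287]
tcp_rot: [0.671, 0.741, -0.0, 0.0]
ft_force: [0.3, -1.7, -1.4]
finger_gap: 0.221
finger_force: 59.7
```

```bash
python3 -m creep '[{"offset":[-0.0001,0.0005,0],"delta_rot":[0,0,0],"jaw":-1},{"offset":[-0.0001,0.001,0],"delta_rot":[0,0,0],"jaw":-1},{"offset":[-0.0001,0.001,0],"delta_rot":[0,0,0],"jaw":-1}]'; python3 -c "
from workcell import readout
s=readout.sense();print(s['ft_force'],s['wrist_torque'])"
```

```text
time: 14.88
eef_pos: [0.5048, 0.0553, 0.0286]
tcp_rot: [0.671, 0.741, -0.001, 0.0]
ft_force: [-0.4, -5.0, -2.0]
finger_gap: 0.226
finger_force: 59.6
[-0.36721408 -5.00614965 -2.00230661] [-0.81721051  0.0781853  -0.2162696 ]
```

```bash
python3 -m creep '[{"offset":[0,0.0004,0],"delta_rot":[0,0,0],"jaw":-1},{"offset":[-0.0001,0.0008,0],"delta_rot":[0,0,0],"jaw":-1},{"offset":[-0.0001,0.0008,0],"delta_rot":[0,0,0],"jaw":-1}]'
```

```text
time: 15.25
eef_pos: [0.5048, 0.0556, 0.0286]
tcp_rot: [0.671, 0.741, -0.001, 0.0]
ft_force: [-0.7, -7.6, -2.6]
finger_gap: 0.225
finger_force: 59.6
```

About 8 N. I'll hold it here.

```bash
python3 -m creep '[{"offset":[0,0.0001,0],"delta_rot":[0,0,0],"jaw":-1},{"offset":[0,0.0001,0],"delta_rot":[0,0,0],"jaw":-1},{"offset":[0,0.0001,0],"delta_rot":[0,0,0],"jaw":-1},{"offset":[0,0.0001,0],"delta_rot":[0,0,0],"jaw":-1},{"offset":[0,0.0001,0],"delta_rot":[0,0,0],"jaw":-1}]'; python3 -m creep '[{"offset":[0,0,0],"delta_rot":[0,0,0],"jaw":-1},{"offset":[0,0,0],"delta_rot":[0,0,0],"jaw":-1},{"offset":[0,0,0],"delta_rot":[0,0,0],"jaw":-1},{"offset":[0,0,0],"delta_rot":[0,0,0],"jaw":-1},{"offset":[0,0,0],"delta_rot":[0,0,0],"jaw":-1}]'
```

```text
time: 15.88
eef_pos: [0.5049, 0.0556, 0.0286]
tcp_rot: [0.671, 0.741, -0.001, 0.0]
ft_force: [-1.1, -7.4, -2.4]
finger_gap: 0.218
finger_force: 59.6
time: 16.5
eef_pos: [0.5048, 0.0556, 0.0286]
tcp_rot: [0.671, 0.741, -0.001, 0.0]
ft_force: [-1.0, -7.4, -3.4]
finger_gap: 0.223
finger_force: 59.6
```

```bash
python3 -m creep '[{"offset":[0,0.0002,0],"delta_rot":[0,0,0],"jaw":-1},{"offset":[0,0.0002,0],"delta_rot":[0,0,0],"jaw":-1},{"offset":[0,0.0002,0],"delta_rot":[0,0,0],"jaw":-1},{"offset":[0,0.0002,0],"delta_rot":[0,0,0],"jaw":-1},{"offset":[0,0.0002,0],"delta_rot":[0,0,0],"jaw":-1}]'; python3 -m creep '[{"offset":[0.0002,-0.002,0],"delta_rot":[0,0,0],"jaw":-1},{"offset":[0.0005,-0.005,0],"delta_rot":[0,0,0],"jaw":-1},{"offset":[0.0007,-0.0065,0],"delta_rot":[0,0,0],"jaw":-1},{"offset":[0.0007,-0.0065,0],"delta_rot":[0,0,0],"jaw":-1}]'; python3 -m creep '[{"offset":[0,0,0.004],"delta_rot":[0,0,0],"jaw":-1},{"offset":[0,0,0.010],"delta_rot":[0,0,0],"jaw":-1},{"offset":[0,0,0.02],"delta_rot":[0,0,0],"jaw":-1},{"offset":[0,0,0.045],"delta_rot":[0,0,0],"jaw":-1},{"offset":[0,0,0.08],"delta_rot":[0,0,0],"jaw":-1}]';  python3 -m creep '[{"offset":[0,0,0.02],"delta_rot":[0,0,0],"jaw":-1},{"offset":[0,0,0.02],"delta_rot":[0,0,0],"jaw":-1},{"offset":[0,0,0.02],"delta_rot":[0,0,0],"jaw":-1}]'; python3 - <<'E'
from h import *
T=eyes.get_image('top');S=eyes.get_image('side')
def crop(I,x,y,w,h,W,H): return cv2.resize(I[y:y+h,x:x+w],(W,H),interpolation=cv2.INTER_CUBIC)
cv2.imwrite('pics/g5.png',crop(S,240,240,160,120,800,600))
s=readout.sense();p=np.array(s['eef_pos']);q=s['tcp_rot'];y=2*np.arctan2(q[1],q[0])-np.pi
e=np.array([np.cos(y),np.sin(y),0]);tip=p+.1555*e-[0,0,.0204];b=p-.0055*e+[0,0,-.0024+.018]; print(p,q,s['ft_force'])
print(tip,proj('side',[tip,tip+[0,0,.036],b+.05*e]))
E
```

```text
time: 17.12
eef_pos: [0.5048, 0.0556, 0.0286]
tcp_rot: [0.671, 0.741, -0.001, 0.0]
ft_force: [-0.5, -8.0, -2.8]
finger_gap: 0.223
finger_force: 59.6
time: 17.62
eef_pos: [0.506, 0.0507, 0.0289]
tcp_rot: [0.671, 0.741, 0.0, 0.0]
ft_force: [-0.6, 0.1, -1.9]
finger_gap: 0.222
finger_force: 59.7
time: 18.25
eef_pos: [0.5048, 0.0505, 0.1093]
tcp_rot: [0.671, 0.741, -0.001, -0.001]
ft_force: [0.1, 0.4, -2.0]
finger_gap: 0.217
finger_force: 59.7
time: 18.62
eef_pos: [0.5051, 0.0505, 0.1283]
tcp_rot: [0.671, 0.741, -0.0, -0.0]
ft_force: [-0.2, -1.1, -1.0]
finger_gap: 0.222
finger_force: 59.7
[0.50455811 0.05044782 0.12753809] [ 0.67126346  0.74121768 -0.00088771 -0.00096488] [-0.59334242  0.34786808 -1.77791916]
[ 0.51992294 -0.10429123  0.10713809] [[345.01584193 284.84905127]
 [345.61713744 268.0456395 ]
 [314.28440214 229.03377617]]
```

View pics/g5.png

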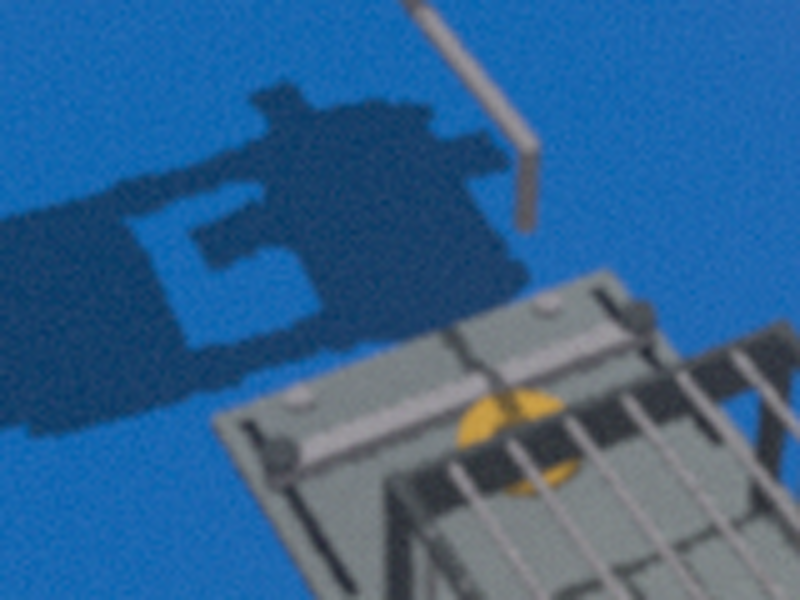

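The ring lies against the bar, at about (342,328) in the side view. The rod is clear and not tilted in the grip. I'll take it back to its block.

```bash
python3 -m creep '[{"offset":[-0.002,0.015,0],"delta_rot":[0,0,0.08],"jaw":-1},{"offset":[-0.006,0.035,0],"delta_rot":[0,0,0.22],"jaw":-1},{"offset":[-0.01,0.055,0],"delta_rot":[0,0,0.37],"jaw":-1},{"offset":[-0.014,0.08,0],"delta_rot":[0,0,0.52],"jaw":-1},{"offset":[-0.019,0.105,0],"delta_rot":[0,0,0.67],"jaw":-1}]' && python3 -m creep '[{"offset":[-0.005,0.025,0],"delta_rot":[0,0,0.15],"jaw":-1},{"offset":[-0.01,0.05,0],"delta_rot":[0,0,0.3],"jaw":-1},{"offset":[-0.015,0.075,0],"delta_rot":[0,0,0.45],"jaw":-1},{"offset":[-0.02,0.1,0],"delta_rot":[0,0,0.6],"jaw":-1},{"offset":[-0.025,0.125,0],"delta_rot":[0,0,0.75],"jaw":-1}]' && python3 -m creep '[{"offset":[-0.003,0.015,0],"delta_rot":[0,0,0.15],"jaw":-1},{"offset":[-0.005,0.02,-0.02],"delta_rot":[0,0,0.25],"jaw":-1},{"offset":[-0.005,0.02,-0.04],"delta_rot":[0,0,0.332],"jaw":-1},{"offset":[-0.005,0.02,-0.06],"delta_rot":[0,0,0.332],"jaw":-1},{"offset":[-0.005,0.02,-0.06],"delta_rot":[0,0,0.332],"jaw":-1}]' && python3 -m creep '[{"offset":[0,0,-0.01],"delta_rot":[0,0,0],"jaw":-1},{"offset":[0,0,-0.02],"delta_rot":[0,0,0],"jaw":-1},{"offset":[0,0,-0.02],"delta_rot":[0,0,0],"jaw":-1},{"offset":[0,0,-0.02],"delta_rot":[0,0,0],"jaw":-1}]'; python3 -c "
from workcell import readout
import numpy as np
s=readout.sense();q=s['tcp_rot'];print(s['eef_pos'],q,np.degrees(2*np.arctan2(q[1],q[0])))"
```

```text
time: 19.35
eef_pos: [0.4857, 0.1559, 0.1274]
tcp_rot: [0.388, 0.922, -0.001, -0.001]
ft_force: [-0.3, 0.5, -2.6]
finger_gap: 0.22
finger_force: 59.7
time: 19.98
eef_pos: [0.4606, 0.2808, 0.1273]
tcp_rot: [0.023, 1.0, -0.001, -0.001]
ft_force: [0.0, 0.5, -1.6]
finger_gap: 0.223
finger_force: 59.7
time: 20.6
eef_pos: [0.4542, 0.2991, 0.0658]
tcp_rot: [-0.14, 0.99, -0.001, -0.003]
ft_force: [-0.8, -0.8, -1.2]
finger_gap: 0.221
finger_force: 59.7
time: 21.1
eef_pos: [0.457, 0.3006, 0.049]
tcp_rot: [-0.14, 0.99, 0.0, 0.0]
ft_force: [0.1, -0.6, -0.9]
finger_gap: 0.222
finger_force: 59.7
[0.45696192 0.3005524  0.04897756] [-1.39624574e-01  9.90204492e-01  7.27837045e-05  1.91706558e-04] 196.05224542542172
```

```bash
python3 -m creep '[{"offset":[-0.0012,0,-0.008],"delta_rot":[0,0,0],"jaw":-1},{"offset":[-0.0012,0,-0.016],"delta_rot":[0,0,0],"jaw":-1},{"offset":[-0.0012,0,-0.021],"delta_rot":[0,0,0],"jaw":-1},{"offset":[-0.0012,0,-0.023],"delta_rot":[0,0,0],"jaw":-1},{"offset":[-0.0012,0,-0.023],"delta_rot":[0,0,0],"jaw":-1}]' && python3 -m creep '[{"offset":[0,0,-0.0007],"delta_rot":[0,0,0],"jaw":-1},{"offset":[0,0,-0.0012],"delta_rot":[0,0,0],"jaw":-1},{"offset":[0,0,-0.0012],"delta_rot":[0,0,0],"jaw":-1}]'
```

```text
time: 21.72
eef_pos: [0.4555, 0.3004, 0.0256]
tcp_rot: [-0.14, 0.99, -0.0, -0.0]
ft_force: [0.2, 0.1, -1.4]
finger_gap: 0.222
finger_force: 59.7
time: 22.1
eef_pos: [0.4556, 0.3005, 0.0247]
tcp_rot: [-0.14, 0.99, 0.0, 0.0]
ft_force: [-0.2, -0.1, -1.5]
finger_gap: 0.222
finger_force: 59.7
```

```bash
python3 -m creep '[{"offset":[0,0,-0.0005],"delta_rot":[0,0,0],"jaw":-1},{"offset":[0,0,-0.0006],"delta_rot":[0,0,0],"jaw":-1},{"offset":[0,0,-0.0006],"delta_rot":[0,0,0],"jaw":-1}]'
```

```text
time: 22.48
eef_pos: [0.4557, 0.3005, 0.0243]
tcp_rot: [-0.14, 0.99, 0.0, 0.0]
ft_force: [-0.8, -0.2, 3.7]
finger_gap: 0.226
finger_force: 60.2
```

The handle is seated. I'll open and rise.

```bash
python3 -m creep '[{"offset":[0,0,0.0004],"delta_rot":[0,0,0],"jaw":-0.4},{"offset":[0,0,0.0004],"delta_rot":[0,0,0],"jaw":-0.1},{"offset":[0,0,0.0004],"delta_rot":[0,0,0],"jaw":0.3},{"offset":[0,0,0.004],"delta_rot":[0,0,0],"jaw":0.3},{"offset":[0,0,0.02],"delta_rot":[0,0,0],"jaw":0.3}]' && python3 -m creep '[{"offset":[0,0,0.03],"delta_rot":[0,0,0],"jaw":0.3},{"offset":[0,0,0.08],"delta_rot":[0,0,0],"jaw":0.3},{"offset":[0,0,0.14],"delta_rot":[0,0,0],"jaw":0.3},{"offset":[-0.03,0,0.18],"delta_rot":[0,0,0],"jaw":0.3},{"offset":[-0.08,0,0.2],"delta_rot":[0,0,0],"jaw":0.3}]' && python3 -m creep '[{"offset":[-0.02,-0.04,0.04],"delta_rot":[0,0,0],"jaw":0.3},{"offset":[-0.02,-0.09,0.05],"delta_rot":[0,0,0],"jaw":0.3},{"offset":[-0.02,-0.14,0.05],"delta_rot":[0,0,0],"jaw":0.3},{"offset":[-0.02,-0.16,0.05],"delta_rot":[0,0,0],"jaw":0.3},{"offset":[-0.02,-0.16,0.05],"delta_rot":[0,0,0],"jaw":0.3}]'; python3 - <<'E'
from h import *
T=eyes.get_image('top');S=eyes.get_image('side');cv2.imwrite('pics/T6.png',T)
def crop(I,x,y,w,h,W,H): return cv2.resize(I[y:y+h,x:x+w],(W,H),interpolation=cv2.INTER_CUBIC)
cv2.imwrite('pics/g6.png',np.vstack([crop(T,180,170,340,140,800,330),np.hstack([crop(S,195,150,120,81,400,270),crop(S,270,280,120,81,400,270)])]))
for n in ['top','side']:
    for q in ['ring','hook','spool','oil','sleeve']:
        for d in spotter.boxes_of(n,q):
            if d['conf']>.3: b=d['box'];print(n,q,round(d['conf'],2),np.round(b),ray(n,[(b[0]+b[2])/2,(b[1]+b[3])/2],0.01).round(3)[:2])
E
```

```text
time: 23.1
eef_pos: [0.4546, 0.2999, 0.0437]
tcp_rot: [-0.14, 0.99, -0.0, -0.001]
ft_force: [0.6, 0.5, 0.6]
finger_gap: 0.65
finger_force: 0.0
time: 23.72
eef_pos: [0.3774, 0.3016, 0.2488]
tcp_rot: [-0.139, 0.99, 0.002, 0.004]
ft_force: [-0.4, 0.6, 0.0]
finger_gap: 0.649
finger_force: 0.0
time: 24.35
eef_pos: [0.3556, 0.1395, 0.2951]
tcp_rot: [-0.138, 0.99, 0.0, 0.001]
ft_force: [-0.6, 0.2, 0.7]
finger_gap: 0.655
finger_force: 0.0
top ring 0.65 [382. 235. 397. 254.] [ 0.517 -0.107]
top ring 0.53 [450. 308. 462. 324.] [ 0.345 -0.264]
top hook 0.76 [200. 206. 231. 301.] [0.497 0.312]
top spool 0.89 [389. 179. 415. 207.] [ 0.644 -0.141]
top oil 0.68 [448. 180. 468. 194.] [ 0.659 -0.281]
top sleeve 0.64 [429. 290. 444. 301.] [ 0.395 -0.219]
side ring 0.83 [259. 435. 285. 461.] [ 0.342 -0.274]
side ring 0.61 [332. 317. 348. 326.] [ 0.518 -0.093]
side ring 0.48 [252. 369. 274. 385.] [ 0.362 -0.156]
side hook 0.78 [217. 173. 307. 216.] [0.5   0.335]
side spool 0.89 [402. 304. 431. 334.] [ 0.644 -0.135]
side oil 0.64 [455. 346. 483. 391.] [ 0.67  -0.258]
side sleeve 0.86 [287. 390. 306. 417.] [ 0.396 -0.219]
```

View pics/g6.png

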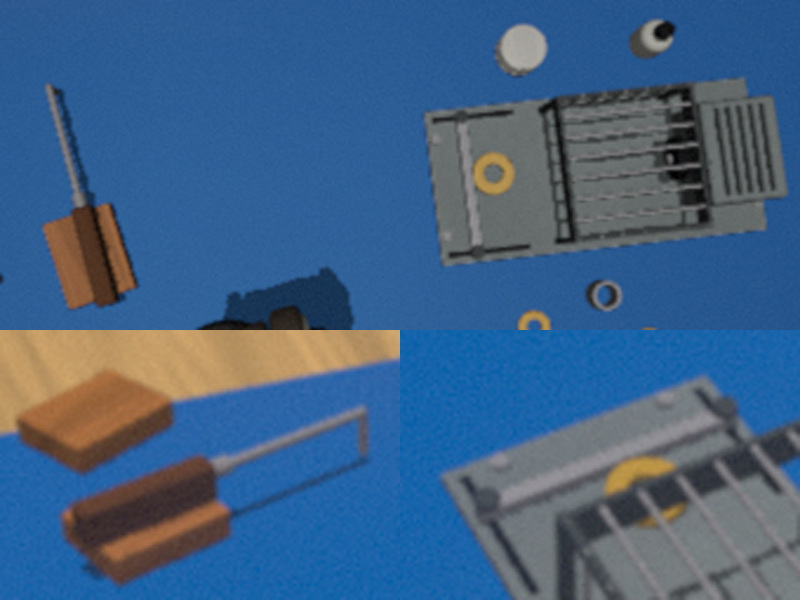

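The ring lies against the bar, with its left edge on the bar face at (382–397, 235–254) in the top view. The hook is back, but it looks shifted by 1–3 px. I'll measure that shift against the first pictures.

```bash
python3 - <<'E'
from h import *
T=cv2.imread('pics/T6.png');T0=cv2.imread('pics/top0.png');S=eyes.get_image('side');S0=cv2.imread('pics/side0.png')
def shift(A,B,x,y,w,h):
    k=4;t=cv2.resize(A[y:y+h,x:x+w],None,fx=k,fy=k,interpolation=cv2.INTER_CUBIC);m=6
    s=cv2.resize(B[y-m:y+h+m,x-m:x+w+m],None,fx=k,fy=k,interpolation=cv2.INTER_CUBIC)
    r=cv2.matchTemplate(s,t,cv2.TM_CCOEFF_NORMED);_,v,_,l=cv2.minMaxLoc(r);return (np.array(l)/k-m),round(v,3)
print('top bend',shift(T0,T,192,202,14,14),'rod',shift(T0,T,200,225,16,25),'handle front',shift(T0,T,205,250,20,14),'handle back',shift(T0,T,211,290,20,14),'blk2',shift(T0,T,130,250,55,60),'spool',shift(T0,T,385,175,35,35),'plate',shift(T0,T,355,210,45,75))
print('side prong',shift(S0,S,295,168,14,24),'rod',shift(S0,S,265,172,35,20),'handle',shift(S0,S,215,185,50,20),'blk2',shift(S0,S,198,160,50,40),'plate',shift(S0,S,280,300,60,50))
hs=lambda T,n,f:[(np.mean(np.argwhere(d['region']),0)[::-1]) for d in spotter.outline_of(n,f)[:1]]
E
```

```text
top bend (array([ 3.25, -0.75]), 0.974) rod (array([4. , 3.5]), 0.973) handle front (array([ 2.5 , -0.75]), 0.971) handle back (array([ 1.75, -0.5 ]), 0.99) blk2 (array([0., 0.]), 0.999) spool (array([0., 0.]), 0.999) plate (array([0., 0.]), 0.92)
side prong (array([1.75, 1.5 ]), 0.979) rod (array([2.  , 1.25]), 0.982) handle (array([1.  , 0.75]), 0.969) blk2 (array([0.25, 0.25]), 0.988) plate (array([0., 0.]), 0.971)
```

The hook came back about 5 mm sideways and 1° turned, because the fingers centred the handle when they closed. Time allows a correction, so I'll regrip, shift it by (-1.5, +5) mm and +1°, and set it down again.

```bash
python3 -m creep '[{"offset":[0.02,0.04,0],"delta_rot":[0,0,0],"jaw":0.3},{"offset":[0.05,0.09,-0.02],"delta_rot":[0,0,0],"jaw":0.3},{"offset":[0.08,0.14,-0.06],"delta_rot":[0,0,0],"jaw":0.3},{"offset":[0.1,0.16,-0.12],"delta_rot":[0,0,0],"jaw":0.3},{"offset":[0.1,0.16,-0.17],"delta_rot":[0,0,0],"jaw":0.3}]' && python3 -m creep '[{"offset":[0,0,-0.03],"delta_rot":[0,0,0],"jaw":0.3},{"offset":[0,0,-0.06],"delta_rot":[0,0,0],"jaw":0.3},{"offset":[0,0,-0.08],"delta_rot":[0,0,0],"jaw":0.3},{"offset":[0,0,-0.08],"delta_rot":[0,0,0],"jaw":0.3},{"offset":[0,0,-0.08],"delta_rot":[0,0,0],"jaw":0.3}]'
```

```text
time: 25.62
eef_pos: [0.4578, 0.3028, 0.1231]
tcp_rot: [-0.14, 0.99, 0.001, 0.002]
ft_force: [0.4, -0.1, 0.1]
finger_gap: 0.652
finger_force: 0.0
time: 26.25
eef_pos: [0.4562, 0.3008, 0.0446]
tcp_rot: [-0.14, 0.99, 0.0, 0.001]
ft_force: [-0.6, 0.3, 1.1]
finger_gap: 0.656
finger_force: 0.0
```

```bash
python3 -m creep '[{"offset":[0,0,-0.01],"delta_rot":[0,0,0],"jaw":0.2},{"offset":[0,0,-0.019],"delta_rot":[0,0,0],"jaw":0},{"offset":[0,0,-0.0195],"delta_rot":[0,0,0],"jaw":-0.3},{"offset":[0,0,-0.0195],"delta_rot":[0,0,0],"jaw":-0.5},{"offset":[0,0,-0.0195],"delta_rot":[0,0,0],"jaw":-1}]' && python3 -m creep '[{"offset":[0,0,0],"delta_rot":[0,0,0],"jaw":-1},{"offset":[0,0,0],"delta_rot":[0,0,0],"jaw":-1},{"offset":[0,0,0.003],"delta_rot":[0,0,0],"jaw":-1},{"offset":[-0.0008,0.0025,0.005],"delta_rot":[0,0,0.008],"jaw":-1},{"offset":[-0.0015,0.005,0.005],"delta_rot":[0,0,0.016],"jaw":-1}]'  && python3 -m creep '[{"offset":[0,0,0],"delta_rot":[0,0,0],"jaw":-1},{"offset":[0,0,-0.002],"delta_rot":[0,0,0],"jaw":-1},{"offset":[0,0,-0.004],"delta_rot":[0,0,0],"jaw":-1},{"offset":[0,0,-0.0045],"delta_rot":[0,0,0],"jaw":-1},{"offset":[0,0,-0.0045],"delta_rot":[0,0,0],"jaw":-1}]'
```

```text
time: 26.88
eef_pos: [0.4557, 0.3006, 0.0247]
tcp_rot: [-0.14, 0.99, 0.0, 0.0]
ft_force: [0.3, -0.9, -2.1]
finger_gap: 0.22
finger_force: 60.0
time: 27.5
eef_pos: [0.4541, 0.3057, 0.0297]
tcp_rot: [-0.148, 0.989, 0.0, 0.0]
ft_force: [-0.5, -0.6, -1.5]
finger_gap: 0.225
finger_force: 60.3
time: 28.12
eef_pos: [0.454, 0.3054, 0.0248]
tcp_rot: [-0.148, 0.989, -0.0, -0.0]
ft_force: [0.2, 1.0, -0.7]
finger_gap: 0.221
finger_force: 60.3
```

```bash
python3 -m creep '[{"offset":[0,0,-0.0005],"delta_rot":[0,0,0],"jaw":-1},{"offset":[0,0,-0.0005],"delta_rot":[0,0,0],"jaw":-1},{"offset":[0,0,-0.0003],"delta_rot":[0,0,0],"jaw":-0.4},{"offset":[0,0,-0.0003],"delta_rot":[0,0,0],"jaw":-0.1},{"offset":[0,0,0],"delta_rot":[0,0,0],"jaw":0.3}]' && python3 -m creep '[{"offset":[0,0,0.004],"delta_rot":[0,0,0],"jaw":0.3},{"offset":[0,0,0.03],"delta_rot":[0,0,0],"jaw":0.3},{"offset":[0,0,0.08],"delta_rot":[0,0,0],"jaw":0.3},{"offset":[0,0,0.14],"delta_rot":[0,0,0],"jaw":0.3},{"offset":[-0.03,0,0.18],"delta_rot":[0,0,0],"jaw":0.3}]' && python3 -m creep '[{"offset":[-0.04,-0.04,0.04],"delta_rot":[0,0,0],"jaw":0.3},{"offset":[-0.07,-0.09,0.08],"delta_rot":[0,0,0],"jaw":0.3},{"offset":[-0.07,-0.14,0.09],"delta_rot":[0,0,0],"jaw":0.3},{"offset":[-0.07,-0.16,0.09],"delta_rot":[0,0,0],"jaw":0.3},{"offset":[-0.07,-0.16,0.09],"delta_rot":[0,0,0],"jaw":0.3}]'; python3 - <<'E'
from h import *
T=eyes.get_image('top');T0=cv2.imread('pics/top0.png');S=eyes.get_image('side');S0=cv2.imread('pics/side0.png')
def shift(A,B,x,y,w,h):
    k=4;t=cv2.resize(A[y:y+h,x:x+w],None,fx=k,fy=k,interpolation=cv2.INTER_CUBIC);m=6
    s=cv2.resize(B[y-m:y+h+m,x-m:x+w+m],None,fx=k,fy=k,interpolation=cv2.INTER_CUBIC)
    r=cv2.matchTemplate(s,t,cv2.TM_CCOEFF_NORMED);_,v,_,l=cv2.minMaxLoc(r);return (np.array(l)/k-m),round(v,3)
print('top bend',shift(T0,T,192,202,14,14),'handle front',shift(T0,T,205,250,20,14),'handle back',shift(T0,T,211,290,20,14))
print('side prong',shift(S0,S,295,168,14,24),'handle',shift(S0,S,215,185,50,20))
print('others',shift(T0,T,385,175,35,35),shift(T0,T,445,175,25,25),shift(T0,T,425,287,24,20),shift(T0,T,398,298,20,20),shift(T0,T,446,305,20,20))
print('ring vs T6',shift(cv2.imread('pics/T6.png'),T,375,228,30,32))
s=readout.sense();print(s['time'],s['eef_pos'],s['ft_force'])
E
```

```text
time: 28.75
eef_pos: [0.4542, 0.3056, 0.0251]
tcp_rot: [-0.148, 0.989, 0.0, 0.0]
ft_force: [0.5, -0.2, 0.5]
finger_gap: 0.64
finger_force: 0.0
time: 29.38
eef_pos: [0.4267, 0.3065, 0.2091]
tcp_rot: [-0.147, 0.989, 0.001, 0.003]
ft_force: [-1.5, 0.4, 1.4]
finger_gap: 0.648
finger_force: 0.0
time: 30.0
eef_pos: [0.354, 0.1445, 0.2957]
tcp_rot: [-0.146, 0.989, 0.0, 0.001]
ft_force: [-0.3, -0.4, 0.1]
finger_gap: 0.648
finger_force: 0.0
top bend (array([0., 0.]), 0.993) handle front (array([0., 0.]), 0.995) handle back (array([0.25, 0.  ]), 0.996)
side prong (array([0., 0.]), 0.983) handle (array([0.25, 0.  ]), 0.994)
others (array([0., 0.]), 0.999) (array([0., 0.]), 0.998) (array([0., 0.]), 0.997) (array([0., 0.]), 0.999) (array([0., 0.]), 0.999)
ring vs T6 (array([0., 0.]), 0.996)
30.1 [0.3540291  0.14577475 0.29503766] [-0.58526336 -0.19987333 -0.60252252]
```

The hook is back within 0.25 px of where it lay, and the spool, oil bottle, sleeve and spare rings have not moved. Handing in.

```bash
python3 -c "
from workcell import workorder
print(workorder.job_done())"
```

```text
the job is handed in; nothing more can be done
None
```

I drew the ring out and held it against the stop bar at about 7.5–8 N for nearly 2 s, put the rod back on its block as it lay with nothing else moved, and handed the job in at about 30 s.

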